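# Scan a solder reel with the clamped trigger scanner

## Task

Book out the green solder reel: lift it off the turntable and set it down gently, upright and wholly on the round scan pad in front of the clamped barcode scanner. With the reel standing there and let go, squeeze the scanner's orange trigger fully, hold it a moment and release it; do not pull the trigger before the reel is on the pad. Keep the orange reel standing on the turntable, and leave the flux jar and the screwdriver where they are.

Things in the scene. Friction and masses are not known exactly. Their poses are not given: they have to be found in the camera images.
- green_reel: loose solder reel standing upright on the turntable, 0.25 kg, 60 mm diameter and 70 mm tall: bright green top and bottom flanges each 14 mm thick, between them a 48 mm diameter winding with a white bar-code label all round (any side can be scanned). Origin: centre of its underside; z up its axis.
- orange_reel: the same reel with orange flanges, also standing on the turntable, at least 100 mm from the green one centre to centre; it must stay on the turntable. Origin: centre of its underside.
- turntable: fixed black foot of the turntable, origin at the centre of its underside on the bench; it carries a freely spinning round platter, 230 mm diameter, dark rubber top with a bright rim, top 30 mm above the bench.
- scanner: fixed grey pistol barcode scanner lying on its side, clamped 70 mm (mid-height) above a dark base plate (x -120 to 80, y -140 to 190 mm, 10 mm thick). Origin on the bench; y: the way it looks, to the pad; handle points to -x. Barrel x 4 to 56, y -110 to 10 mm, black head x -3 to 63, y up to 28 mm; top 98 mm above the bench.
- scan_pad (a point): centre of the top of the round scan pad fixed on the base plate, 90 mm diameter, white with a blue outer ring, its top 14 mm above the bench; in the scanner's frame at x 30, y 130 mm. Axes as the scanner's.
- trigger_face (a point): point on the outer (+y) face of the orange trigger blade, 45 mm from its hinge, 70 mm above the bench; moves with the trigger. Blade 66 mm long, 10 mm thick, 22 mm high, on the handle's +y side, hinged on a vertical pin at the barrel end (scanner frame x -12, y -51 mm). From the handle's back in y this point is 61 mm released, 47 mm fully squeezed.
- backstrap (a point): point on the back (-y) face of the fixed handle, across from the trigger, 70 mm above the bench; scanner frame x -56, y -92 mm. The handle is a bar along x from -125 to 0, y -92 to -58 mm, 55 to 85 mm above the bench; butt end (x -129 to -115) 40 mm wide. A gripper from above can straddle handle and trigger here, closing along the scanner's y.
- trigger (a joint): squeeze angle of the sprung trigger (rad): 0 released, 0.32 fully squeezed against its stop; springs back by itself. The full squeeze takes about 9 N at the trigger_face point; the face moves towards the scanner's -y.
- flux_jar: bystander: loose amber jar with black lid, 60 mm diameter, 70 mm tall. Origin: centre of its underside.
- screwdriver: bystander: loose blue-handled screwdriver, 190 mm long, lying on the bench to the robot's right. Origin: under its middle.
Mind the look-alikes: they are no part of the job. Of the things that look like the green_reel, the middle-sized one is meant. Leave any brown look-alike of the orange_reel alone.

How it is judged:
By the outcome, as a careful person would: the job done as asked, in the order asked, and still so for the second after the job is handed in, with the robot touching nothing.
It also fails if it takes over 51 s, if anything falls off the work surface, if the arm or the gripper's body presses on something with over 40 N, if the wrist force passes 120 N, or if a joint passes its speed limit or range.

## Robot

A 6-joint arm with a two-finger parallel gripper is mounted at the origin on the work surface. World frame = base frame: x ahead of the robot, y to its left, z up, the work surface at z = 0. Lengths are in m, angles in rad, forces in N, time in s.
With the tool pointing down it reaches from about 0.35 to 0.975 m from the base axis. Payload 4.9 kg.
Tool frame: the origin (TCP) lies at the very end of the fingers, on their centre line; the grasp point (between the pads) lies manip.grip_point_offset behind it (manip.grip_point_offset is the distance from the TCP to the grasp point, in m); z points along the fingers, y is the line along which they close (so a half turn about z gives the same grasp; the last joint's range is limited). The gripper opens to 85 mm and grips with 20 to 120 N. Pads are 22 mm wide; open, the fingers measure 114 mm over their backs; the gripper's body (76 mm by 85 mm) begins 54 mm behind the grasp point. The pads swing forward as they close: fully open they stand 13 mm farther back than shut.
Start: joints at [-1.273, 0.053, 1.613, -0, 1.476, -0.119], TCP at [0.253, -0.571, 0.231] pointing down, gripper open.
Joint ranges: [-3.01, 3.01], [-1.01, 2.22], [0.06, 2.58], [-1.02, 4.17], [0.09, 2.62], [-3.14, 3.14]. Speed limits (rad/s): [2.57, 2.57, 3.14, 3.14, 3.14, 3.14].

## Interface

Orientations are given as a unit quaternion [w, x, y, z].
In Python, from plant import manip gives the robot as it stands.
- The arm moves only by the shell command python3 -m crank 'ROWS' [OPENING]. ROWS is JSON, a list of rows, each an object of numbers: "x", "y", "z": the shift along the tool's x, y, z in cm; "turn": the turn about the tool's z in rad. In form: [{"x": .., "y": .., "z": .., "turn": ..}, ...]. A call has 1 to 5 rows; each row shifts and turns the commanded pose from where the row before left it, along the tool's axes as they then stand; what a row does not reach is not made up. A row lasts 1/10 s, in which the tool goes at most 50 mm and 8.59 degrees, less where a joint would pass 70% of its speed; a pose out of reach is approached as far as the arm can. A call with a gripper value outside its range is refused whole. OPENING is the opening in per cent of the stroke, from 0 (shut) to 100 (fully open), set as the call begins (- or left out, the last holds). The fingers move at their own pace and stop on an object; the grip force is fixed at half the most. Time passes only in rows, so rows that do not move let the fingers close. It gives the time, the measured TCP pose, the force, the opening and the grip force at its end, in the units of the state.
- manip.state(): the state, without advancing time (a new reading comes with each control period).
- manip.grab_frame(name): name is "scene" or "top" or "wrist"; returns (picture, depth): 420x560x3 uint8, red, green, blue; 420x560 float32, m along the optical axis (not along the pixel's ray), 0 where there is no reading.
- manip.camera_model(name): a dict with "mtx" (3x3 intrinsics, pixels), "k1" (the pictures are not rectified: a ray, as slopes to the right and down, at radius r is drawn at 1 + k1 r^2 times it, then the intrinsics apply), "world_to_cam" (4x4, takes a point from world to camera coordinates). Camera axes: x right, y down, z forward; pixel columns grow to the right and rows downward; lengths in m; the calibration is good to about 2 mm. A picture is of the moment at which its call begins: read the wrist's pose just before it. camera_model takes no time and is no camera call; for the wrist camera it gives the pose at the moment of the call.
- manip.job_done(): hands the job in; it is judged then, once.
The state is a dict: "time": time; "joint_pos": joint angles; "joint_vel": joint speeds; "joint_efforts": joint torques, N m; "tool_pos": TCP position; "tool_rot": TCP orientation; "contact_force": force on the tool from outside, world axes, zero at the start; "ft_torque": the same for the moment, N m; "gripper_width": opening from 0.0 (shut) to 1.0 (fully open); "grasp_force": force on a finger pad.
Only numpy, scipy, OpenCV 4.12 (cv2) and the standard library are available. Lean on these libraries where they do the work, as an engineer would, in place of code of your own. Each camera call takes 0.05 s, during which the arm holds its last target. There are 200 camera calls.

## Working session

There is one attempt and no reset: what is moved stays moved. The work goes in short steps, Python scripts to look and compute and a shell command to move; the robot and the scene stay as the last step left them, time stands still between calls to the robot, and variables do not carry over. Pictures are saved under pics/ and viewed, at most 10 in all, crops included, and the job is handed in when it is done.

```bash
mkdir -p pics; ls; cat > h.py <<'E'
import numpy as np, cv2
from plant import manip
def grab(n):
    m=manip.camera_model(n); p,d=manip.grab_frame(n); np.savez('%s.npz'%n,p=p,d=d,K=m['mtx'],k1=m['k1'],T=m['world_to_cam']); return p,d
def world(n,u,v,z=None,r=1):
    f=np.load('%s.npz'%n); K=f['K'];T=f['T'];k=float(f['k1'])
    pt=cv2.undistortPoints(np.array([[[u,v]]],float),K,np.array([k,0,0,0]))[0,0]
    ray=np.array([pt[0],pt[1],1.]); R=T[:3,:3];c=-R.T@T[:3,3]; w=R.T@ray
    if z is None:
        dd=f['d'][int(v)-r:int(v)+r+1,int(u)-r:int(u)+r+1]; s=np.median(dd[dd>0])
    else: s=(z-c[2])/w[2]
    return c+s*w
def save(p,name): cv2.imwrite('pics/'+name,p[:,:,::-1])
E
python3 - <<'E'
from h import *
for n in('scene','top'):
    p,d=grab(n); save(p,n+'1.png')
s=manip.state(); print(s, manip.grip_point_offset)
E
```

```text
pics
{'time': 0.1, 'joint_pos': array([-1.27302388e+00,  5.33211573e-02,  1.61412001e+00, -1.93282961e-05,
        1.47600386e+00, -1.19033447e-01]), 'joint_vel': array([-0.00055363, -0.0016014 , -0.00385875,  0.00081998,  0.00081287,
        0.00093499]), 'joint_efforts': array([-9.67037249e-05, -3.94907248e+01, -3.71361494e+01, -1.06938487e-04,
        3.92335976e-03, -1.08985665e-05]), 'tool_pos': array([ 0.2528401 , -0.57097306,  0.23018907]), 'tool_rot': array([-9.21630383e-04,  9.78361978e-01,  2.06898482e-01, -9.22440855e-05]), 'contact_force': array([-0.54151434, -0.33411614, -0.66991937]), 'ft_torque': array([-0.00639195, -0.02314816, -0.03048969]), 'grasp_force': 0.0, 'gripper_width': 0.9976178509335829} 0.0187
```

View pics/scene1.png

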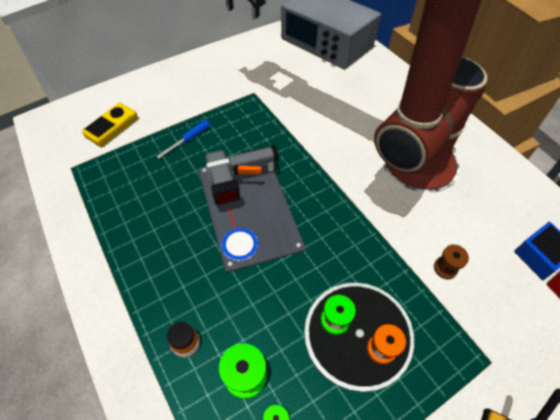

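View pics/top1.png

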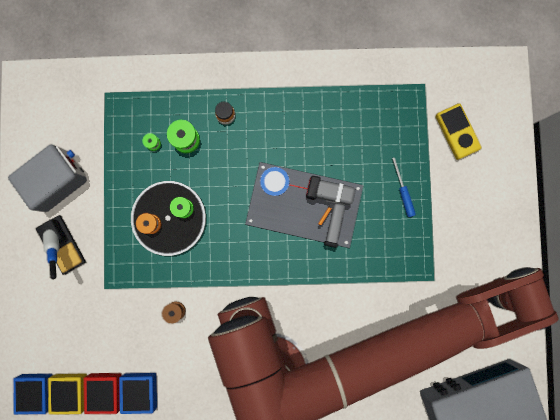

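Candidates for the green reel in the top view are the large one on the mat (183,137), the small one (151,142) and the middle-sized one on the turntable (180,207). I choose the one on the turntable. The orange reel is at (147,223), and the brown look-alike at (173,312) stays untouched. The scanner's pad is at (275,182), its trigger at about (325,216), the jar at (224,112) and the screwdriver at (403,190).

```bash
python3 - <<'E'
from h import *
f=np.load('top.npz');p=f['p']
c=cv2.resize(p[120:270,125:370],None,fx=3.2,fy=3.2,interpolation=cv2.INTER_CUBIC); save(c,'crop1.png')
for n,(u,v) in dict(green=(180,207),big=(183,130),small=(151,140),orange=(147,221),plat=(168,218),pad=(275,182),jar=(224,109),head=(316,188),handle=(334,225),trig=(324,217),base=(290,230),mat=(230,240)).items(): print(n,world('top',u,v).round(3))
# pad centroid via blue ring, green reel top
hsv=cv2.cvtColor(p,cv2.COLOR_RGB2HSV)
def cen(mask,box,z):
    y0,y1,x0,x1=box; m=np.zeros(mask.shape,np.uint8); m[y0:y1,x0:x1]=mask[y0:y1,x0:x1]
    k=cv2.findContours(m,0,2)[0]; k=max(k,key=cv2.contourArea); e=cv2.minEnclosingCircle(k); w=world('top',*e[0],z=z); w2=world('top',e[0][0]+e[1],e[0][1],z=z)
    print(e, w.round(4),'diam',2*np.linalg.norm(w-w2).round(4)); return w
blue=cv2.inRange(hsv,(100,100,80),(130,255,255)); cen(blue,(160,205,255,295),.014)
d=f['d']; g=cv2.inRange(hsv,(45,120,120),(75,255,255))
cen(g,(190,225,160,200),.1)
o=cv2.inRange(hsv,(5,150,120),(20,255,255)); cen(o,(205,240,130,165),.1)
k=np.argwhere(o[200:235,310:335]>0)+[200,310]; print('trig px',k.min(0),k.max(0))
E
```

```text
green [0.498 0.251 0.101]
big [0.726 0.24  0.098]
small [0.708 0.346 0.052]
orange [0.46  0.349 0.098]
plat [0.471 0.301 0.028]
pad [ 0.574 -0.028  0.012]
jar [0.793 0.12  0.069]
head [ 0.544 -0.147  0.094]
handle [ 0.435 -0.197  0.086]
trig [ 0.459 -0.169  0.078]
base [ 0.425 -0.07   0.009]
mat [0.399 0.116 0.   ]
((274.3571472167969, 181.0), 14.642952919006348) [ 0.5771 -0.0257  0.014 ] diam 0.0902
((181.11538696289062, 206.8076934814453), 11.66415786743164) [0.4988 0.248  0.1   ] diam 0.0684
((147.7421875, 223.453125), 12.266284942626953) [0.4526 0.3466 0.1   ] diam 0.0722
trig px [207 319] [224 331]
```

View pics/crop1.png

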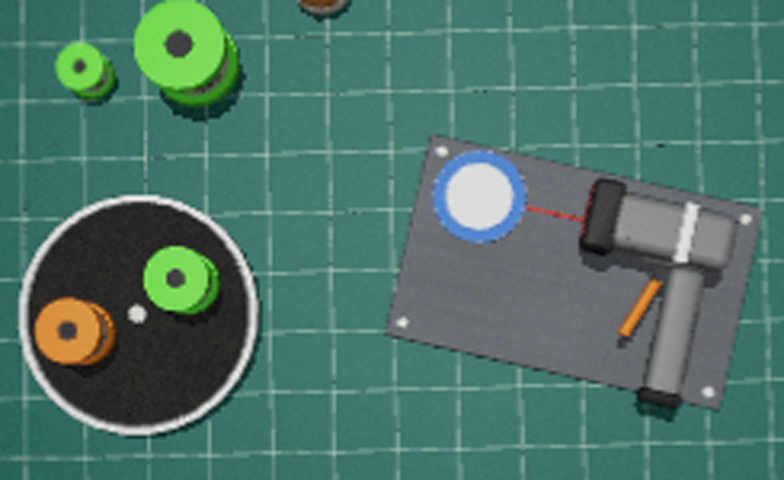

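The crop shows the middle green reel's top centred near (178,280), which is (180.6,207.5) in full pixels. It is the middle of the three green sizes: about 68 px across in the crop, against 90 for the large one and 55 for the small one. The base plate corners are at (431,135), (762,208), (720,410) and (388,333), and the trigger runs from (658,282) to (622,333).

```bash
cat >> h.py <<'E'
def scn():
    f=np.load('scn.npz'); return f['o'],float(f['th'])
def S(x,y):
    o,t=scn(); return o+np.array([x*np.cos(t)-y*np.sin(t),x*np.sin(t)+y*np.cos(t)])
def tool():
    s=manip.state(); w,x,y,z=s['tool_rot']
    from scipy.spatial.transform import Rotation as Ro
    return s['tool_pos'],Ro.from_quat([x,y,z,w]).as_matrix()
def delta(target,head=None):
    "tool-axis shifts in cm and turn to bring closing line to heading head"
    p,R=tool(); d=R.T@(np.array(target)-p)*100; h=np.arctan2(R[1,1],R[0,1])
    t=None if head is None else (h-head+np.pi/2)%np.pi-np.pi/2
    print('at',p.round(4),'Ty heading',round(h,3),'tilt',R[:,2].round(3),'shift cm',d.round(2),'turn',t)
E
python3 - <<'E'
from h import *
px=[(431,135),(762,208),(720,410),(388,333)]; sc=np.array([(.08,.19),(.08,-.14),(-.12,-.14),(-.12,.19)])
W=np.array([world('top',125+a/3.2-.35,120+b/3.2-.35,z=.01)[:2] for a,b in px])
a=sc-sc.mean(0);b=W-W.mean(0); th=np.arctan2((a[:,0]*b[:,1]-a[:,1]*b[:,0]).sum(),(a*b).sum())
R=np.array([[np.cos(th),-np.sin(th)],[np.sin(th),np.cos(th)]]); o=W.mean(0)-R@sc.mean(0)
print('yaw',th,'o',o,'res mm',((sc@R.T+o-W)*1000).round(1).tolist())
np.savez('scn.npz',o=o,th=th)
print('pad',S(.03,.13),'face',S(-.056,-.031),'back',S(-.056,-.092))
print('trigger seen',world('top',125+658/3.2,120+282/3.2,z=.081),world('top',125+622/3.2,120+333/3.2,z=.081), 'handle butt',world('top',125+660/3.2,120+392/3.2,z=.085),S(-.122,-.075))
g=world('top',125+178/3.2-.3,120+280/3.2-.3,z=.1); print('green',g)
delta([g[0],g[1],.2],th+np.pi/2)
E
```

```text
yaw -0.24673491787069135 o [ 0.51616376 -0.14521958] res mm [[1.7, 0.2], [0.5, -2.4], [-0.4, -1.0], [-1.8, 3.2]]
pad [ 0.57700629 -0.02648379] face [ 0.45428831 -0.16160336] back [ 0.43938972 -0.22075598]
trigger seen [ 0.48459691 -0.18956552  0.081     ] [ 0.43857604 -0.154965    0.081     ] handle butt [ 0.38361306 -0.18769637  0.085     ] [ 0.37954059 -0.18815104]
green [0.49767607 0.25029568 0.1       ]
at [ 0.2528 -0.571   0.2302] Ty heading -1.154 tilt [-0.001  0.002 -1.   ] shift cm [ 55.64 -65.18   3.15] turn 0.6635428425248922
```

```bash
python3 -m crank '[{"x":2.0,"y":-2.4},{"x":2.9,"y":-3.4},{"x":2.9,"y":-3.4},{"x":2.9,"y":-3.4},{"x":2.9,"y":-3.4}]' 100; python3 -m crank '[{"x":2.9,"y":-3.4},{"x":2.9,"y":-3.4},{"x":2.9,"y":-3.4},{"x":2.9,"y":-3.4},{"x":2.9,"y":-3.4}]'; python3 -m crank '[{"x":2.9,"y":-3.4},{"x":2.9,"y":-3.4},{"x":2.9,"y":-3.4},{"x":2.9,"y":-3.4},{"x":2.9,"y":-3.4}]';python3 -m crank '[{"x":2.9,"y":-3.4},{"x":2.0,"y":-2.4},{"x":1.0,"y":-1.2},{"turn":0.14},{"turn":0.14}]';python3 -m crank '[{"turn":0.14},{"turn":0.14},{"turn":0.1},{},{}]'
python3 - <<'E'
from h import *
p,d=grab('wrist'); save(p,'w1.png'); delta([.4977,.2503,.2],scn()[1]+np.pi/2); print(manip.state()['time'])
E
```

```text
at [ 0.2529 -0.571   0.2303] Ty heading -1.154 tilt [-0.     0.002 -1.   ] shift cm [ 55.63 -65.19   3.15] turn 0.6635172713177067
0.15schema error: expected keys x, y, z, turn
schema error: expected keys x, y, z, turn
schema error: expected keys x, y, z, turn
schema error: expected keys x, y, z, turn
schema error: expected keys x, y, z, turn
```

View pics/w1.png

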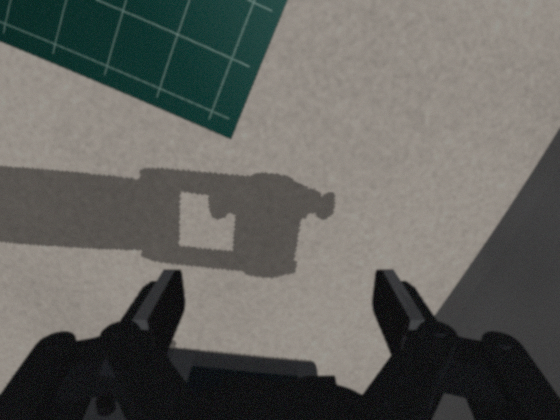

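All keys are needed in every row. The picture shows only the bench from the start pose, with the fingertips at (170,290) and (385,290), so the arm hasn't moved.

```bash
python3 -m crank '[{"x":2.0,"y":-2.4,"z":0,"turn":0},{"x":2.9,"y":-3.4,"z":0,"turn":0},{"x":2.9,"y":-3.4,"z":0,"turn":0},{"x":2.9,"y":-3.4,"z":0,"turn":0},{"x":2.9,"y":-3.4,"z":0,"turn":0}]' 100; python3 -m crank '[{"x":2.9,"y":-3.4,"z":0,"turn":0},{"x":2.9,"y":-3.4,"z":0,"turn":0},{"x":2.9,"y":-3.4,"z":0,"turn":0},{"x":2.9,"y":-3.4,"z":0,"turn":0},{"x":2.9,"y":-3.4,"z":0,"turn":0}]'; python3 - <<'E'
from h import *
delta([.4977,.2503,.2],scn()[1]+np.pi/2); print(manip.state()['time'])
E
```

```text
time: 0.65
tool_pos: [0.3127, -0.3683, 0.2308]
tool_rot: [-0.0, 0.978, 0.207, 0.0]
contact_force: [0.4, -0.3, 0.7]
gripper_width: 1.001
grasp_force: 0.0
time: 1.15
tool_pos: [0.3763, -0.1542, 0.2311]
tool_rot: [0.0, 0.978, 0.207, 0.0]
contact_force: [1.7, -0.1, 0.4]
gripper_width: 1.001
grasp_force: 0.0
at [ 0.3763 -0.1542  0.2311] Ty heading -1.155 tilt [ 0. -0. -1.] shift cm [ 27.45 -32.09   3.11] turn 0.6629048988157198
1.15
```

```bash
python3 -m crank '[{"x":2.9,"y":-3.4,"z":0,"turn":0},{"x":2.9,"y":-3.4,"z":0,"turn":0},{"x":2.9,"y":-3.4,"z":0,"turn":0},{"x":2.9,"y":-3.4,"z":0,"turn":0},{"x":2.9,"y":-3.4,"z":0,"turn":0}]' 100 | head -2; python3 -m crank '[{"x":2.9,"y":-3.4,"z":0,"turn":0},{"x":2.9,"y":-3.4,"z":0,"turn":0},{"x":2.9,"y":-3.4,"z":0,"turn":0},{"x":2.9,"y":-3.4,"z":0,"turn":0},{"x":1.4,"y":-1.5,"z":0,"turn":0}]'|head -2;  python3 -m crank '[{"x":0,"y":0,"z":0,"turn":0.14},{"x":0,"y":0,"z":0,"turn":0.14},{"x":0,"y":0,"z":0,"turn":0.14},{"x":0,"y":0,"z":0,"turn":0.14},{"x":0,"y":0,"z":0,"turn":0.1}]';python3 -m crank '[{"x":0,"y":0,"z":0,"turn":0},{"x":0,"y":0,"z":0,"turn":0}]' |tail -3; python3 - <<'E'
from h import *
p,d=grab('wrist'); save(p,'w2.png'); delta([.4977,.2503,.2],scn()[1]+np.pi/2); print(manip.state()['time'])
E
```

```text
time: 1.65
tool_pos: [0.4401, 0.0601, 0.2312]
time: 2.15
tool_pos: [0.4978, 0.252, 0.2307]
time: 2.65
tool_pos: [0.4976, 0.2488, 0.2308]
tool_rot: [0.0, 0.992, -0.124, -0.0]
contact_force: [-0.6, 0.8, 0.5]
gripper_width: 0.998
grasp_force: 0.0
contact_force: [0.6, -0.5, 1.3]
gripper_width: 1.001
grasp_force: 0.0
at [0.4978 0.2488 0.2311] Ty heading -1.812 tilt [-0. -0. -1.] shift cm [-0.04 -0.14  3.11] turn 0.005289879273490783
2.9
```

View pics/w2.png

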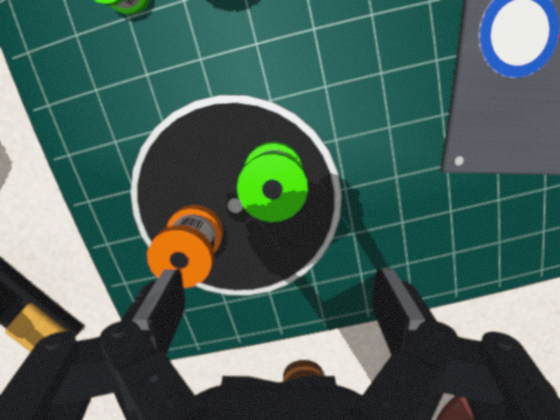

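The green reel's top hole is at (273,188) and the orange reel's at (179,260). The platter hub is at (235,205) and the scan pad is at (520,33).

```bash
python3 - <<'E'
from h import *
g=world('wrist',273,188.5,z=.1); print(g, world('wrist',290,205), 'edges',world('wrist',237,187,z=.1),world('wrist',308,187,z=.1)); o=world('wrist',179,260,z=.1);print('or',o,np.linalg.norm(g-o)); print('pad',world('wrist',519.5,33,z=.014))
delta([g[0],g[1],.074],scn()[1]+np.pi/2)
E
```

```text
[0.50242911 0.25185626 0.1       ] [0.48478294 0.24115786 0.10075772] edges [0.51101639 0.28123836 0.1       ] [0.49664592 0.22266697 0.1       ]
or [0.45647706 0.35295984 0.1       ] 0.11105640738640254
pad [ 0.57995428 -0.02606291  0.014     ]
at [0.4978 0.2488 0.2311] Ty heading -1.812 tilt [-0. -0. -1.] shift cm [ 0.39 -0.41 15.71] turn 0.005289879273490783
```

```bash
python3 -m crank '[{"x":0.3,"y":-0.3,"z":3,"turn":0},{"x":0,"y":0,"z":4,"turn":0},{"x":0,"y":0,"z":4,"turn":0},{"x":0,"y":0,"z":2,"turn":0},{"x":0,"y":0,"z":1,"turn":0}]' 100; python3 -m crank '[{"x":0,"y":0,"z":1,"turn":0},{"x":0,"y":0,"z":1,"turn":0},{"x":0,"y":0,"z":0.7,"turn":0},{"x":0,"y":0,"z":0,"turn":0}]' ; python3 - <<'E'
from h import *
p,d=grab('wrist'); save(p,'w3.png'); delta([.5,.2505,.064])
E
```

```text
time: 3.4
tool_pos: [0.4997, 0.2504, 0.0882]
tool_rot: [0.001, 0.993, -0.121, -0.002]
contact_force: [0.3, 0.1, 0.9]
gripper_width: 1.002
grasp_force: 0.0
time: 3.8
tool_pos: [0.5012, 0.251, 0.0638]
tool_rot: [0.0, 0.993, -0.121, -0.0]
contact_force: [-0.6, -0.7, -0.2]
gripper_width: 1.0
grasp_force: 0.0
at [0.5016 0.2511 0.0644] Ty heading -1.814 tilt [ 0.  0. -1.] shift cm [-0.14  0.1   0.04] turn None
```

View pics/w3.png

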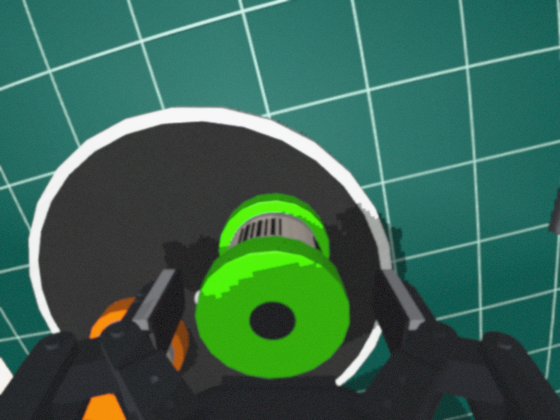

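The green reel stands between the pads, with its hole at (272,320) and the fingertips at (165,290) and (390,290). The left finger is clear of the orange reel.

```bash
python3 - <<'E'
from h import *
print(world('wrist',272,320,z=.1)); delta([*world('wrist',272,320,z=.1)[:2],.064])
E
python3 -m crank '[{"x":0,"y":0,"z":0,"turn":0},{"x":0,"y":0,"z":0,"turn":0},{"x":0,"y":0,"z":0,"turn":0},{"x":0,"y":0,"z":0,"turn":0},{"x":0,"y":0,"z":0,"turn":0}]' 0
```

```text
[0.50208197 0.25303546 0.1       ]
at [0.5016 0.2511 0.0644] Ty heading -1.814 tilt [ 0.  0. -1.] shift cm [-0.   -0.2   0.04] turn None
time: 4.35
tool_pos: [0.5025, 0.2517, 0.0657]
tool_rot: [-0.001, 0.993, -0.121, 0.001]
contact_force: [-1.1, 2.0, 6.7]
gripper_width: 0.681
grasp_force: 64.3
```

```bash
python3 -m crank '[{"x":0,"y":0,"z":-0.5,"turn":0},{"x":0,"y":0,"z":-1.5,"turn":0},{"x":0,"y":0,"z":-2.5,"turn":0},{"x":0,"y":0,"z":-2.5,"turn":0},{"x":0,"y":0,"z":-1,"turn":0}]'; python3 - <<'E'
from h import *
delta([.5785,-.0263,.078],scn()[1]+np.pi/2)
E
```

```text
time: 4.85
tool_pos: [0.5027, 0.2513, 0.1475]
tool_rot: [-0.001, 0.993, -0.121, 0.002]
contact_force: [0.4, 0.5, -2.8]
gripper_width: 0.687
grasp_force: 64.9
at [0.5027 0.2513 0.1475] Ty heading -1.814 tilt [ 0.004  0.001 -1.   ] shift cm [14.02 25.14  6.95] turn 0.0034666768229838496
```

```bash
python3 -m crank '[{"x":0.8,"y":1.4,"z":0,"turn":0},{"x":1.5,"y":2.7,"z":0,"turn":0},{"x":1.8,"y":3.2,"z":0,"turn":0},{"x":1.8,"y":3.2,"z":0,"turn":0},{"x":1.8,"y":3.2,"z":0,"turn":0}]' | head -2; python3 -m crank '[{"x":1.8,"y":3.2,"z":0,"turn":0},{"x":1.8,"y":3.2,"z":0,"turn":0},{"x":1.5,"y":2.7,"z":0,"turn":0},{"x":0.8,"y":1.5,"z":0,"turn":0},{"x":0.4,"y":0.8,"z":0,"turn":0}]' ; python3 -m crank '[{"x":0,"y":0,"z":1,"turn":0},{"x":0,"y":0,"z":2,"turn":0},{"x":0,"y":0,"z":2,"turn":0},{"x":0,"y":0,"z":1,"turn":0},{"x":0,"y":0,"z":0,"turn":0}]'; python3 - <<'E'
from h import *
delta([.5785,-.0263,.051],scn()[1]+np.pi/2)
for n in('wrist','scene','top'):
    p,d=grab(n)
p=np.load('scene.npz')['p'];q=np.load('wrist.npz')['p'];t=np.load('top.npz')['p']
save(np.hstack([cv2.resize(q,(400,300)),cv2.resize(p[130:290,160:373],(400,300),interpolation=2)]),'place.png')
delta([.5785,-.0263,.051])
E
```

```text
time: 5.35
tool_pos: [0.5423, 0.0972, 0.1425]
time: 5.85
tool_pos: [0.5763, -0.0279, 0.143]
tool_rot: [-0.0, 0.992, -0.122, -0.001]
contact_force: [0.6, 1.2, -2.4]
gripper_width: 0.683
grasp_force: 65.1
time: 6.35
tool_pos: [0.5748, -0.0249, 0.0815]
tool_rot: [-0.0, 0.993, -0.121, -0.003]
contact_force: [0.6, -0.0, -2.8]
gripper_width: 0.683
grasp_force: 65.1
at [ 0.5748 -0.0249  0.0815] Ty heading -1.813 tilt [-0.005  0.001 -1.   ] shift cm [0.41 0.05 3.05] turn 0.004906562633996803
at [ 0.5775 -0.0259  0.0852] Ty heading -1.813 tilt [ 0.001 -0.    -1.   ] shift cm [0.1  0.02 3.42] turn None
```

View pics/place.png

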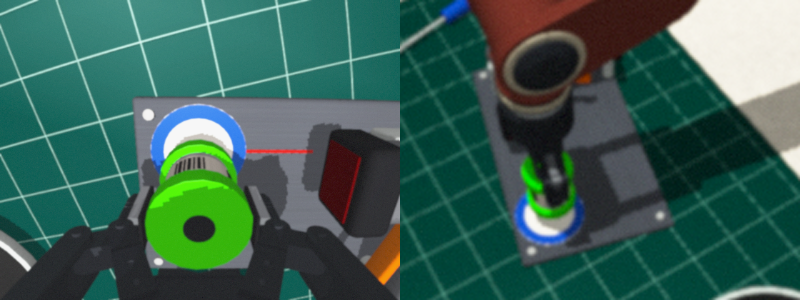

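The picture (scaled 400x300) shows the reel held upright over the pad. Ring edges are left (150,150), right (246,150) and top (198,104), and the reel's hole is at (199,228).

```bash
python3 - <<'E'
from h import *
f=np.load('wrist.npz'); hsv=cv2.cvtColor(f['p'],cv2.COLOR_RGB2HSV); b=cv2.inRange(hsv,(100,120,100),(125,255,255)); b[:, :190]=0;b[:,360:]=0;b[:130]=0;b[280:]=0
from scipy.optimize import least_squares
k=max(cv2.findContours(b,0,1)[0],key=cv2.contourArea); hull=cv2.convexHull(k)[:,0]
W=np.array([world('wrist',u,v,z=.014)[:2] for u,v in k[:,0]])
c=np.array([.5775,-.0263])
for i in range(10):
    r=np.linalg.norm(W-c,axis=1); Q=W[abs(r-.045)<.006]
    c=least_squares(lambda c:np.linalg.norm(Q-c,axis=1)-.045,c,loss='soft_l1',f_scale=.001).x
print(c,len(Q)); delta([*c,.051],scn()[1]+np.pi/2)
h=world('wrist',278.6,319,z=.0852-.0657+.1); print('reel top',h)
E
```

```text
[ 0.57889922 -0.02557138] 270
at [ 0.5775 -0.0259  0.0852] Ty heading -1.813 tilt [ 0.001 -0.    -1.   ] shift cm [ 0.12 -0.06  3.42] turn 0.004288765598813082
reel top [ 0.57704073 -0.0257797   0.1195    ]
```

```bash
python3 -m crank '[{"x":0.1,"y":0,"z":1,"turn":0},{"x":0,"y":0,"z":1,"turn":0},{"x":0,"y":0,"z":0.6,"turn":0},{"x":0,"y":0,"z":0.3,"turn":0},{"x":0,"y":0,"z":0.1,"turn":0}]'; python3 -m crank '[{"x":0,"y":0,"z":0.1,"turn":0},{"x":0,"y":0,"z":0.1,"turn":0},{"x":0,"y":0,"z":0.1,"turn":0},{"x":0,"y":0,"z":0.0,"turn":0}]'
```

```text
time: 7.0
tool_pos: [0.5774, -0.0265, 0.0535]
tool_rot: [-0.0, 0.993, -0.121, -0.001]
contact_force: [0.1, 1.0, -2.9]
gripper_width: 0.686
grasp_force: 65.1
time: 7.4
tool_pos: [0.578, -0.0265, 0.0514]
tool_rot: [-0.0, 0.993, -0.121, 0.0]
contact_force: [0.2, 0.1, -2.8]
gripper_width: 0.682
grasp_force: 65.1
```

```bash
python3 -m crank '[{"x":0,"y":0,"z":0.1,"turn":0},{"x":0,"y":0,"z":0.05,"turn":0},{"x":0,"y":0,"z":0,"turn":0},{"x":0,"y":0,"z":0,"turn":0}]'
```

```text
time: 7.8
tool_pos: [0.578, -0.0265, 0.0499]
tool_rot: [-0.0, 0.993, -0.121, 0.0]
contact_force: [-0.3, -0.1, -2.1]
gripper_width: 0.685
grasp_force: 65.2
```

```bash
python3 -m crank '[{"x":0,"y":0,"z":0.05,"turn":0},{"x":0,"y":0,"z":0.05,"turn":0},{"x":0,"y":0,"z":0,"turn":0}]'
```

```text
time: 8.1
tool_pos: [0.5784, -0.0266, 0.0499]
tool_rot: [0.0, 0.993, -0.121, 0.0]
contact_force: [-3.5, 0.7, 5.9]
gripper_width: 0.683
grasp_force: 65.7
```

```bash
python3 -m crank '[{"x":0,"y":0,"z":0,"turn":0},{"x":0,"y":0,"z":0,"turn":0},{"x":0,"y":0,"z":0,"turn":0},{"x":0,"y":0,"z":0,"turn":0},{"x":0,"y":0,"z":0,"turn":0}]' 100;python3 -m crank '[{"x":0,"y":0,"z":-1,"turn":0},{"x":0,"y":0,"z":-2,"turn":0},{"x":0,"y":0,"z":-3,"turn":0},{"x":0,"y":0,"z":-3,"turn":0},{"x":0,"y":0,"z":-3,"turn":0}]'; python3 - <<'E'
from h import *
delta([*S(-.056,-.064),.17],scn()[1]+np.pi/2)
E
```

```text
time: 8.6
tool_pos: [0.5779, -0.0265, 0.0487]
tool_rot: [-0.0, 0.993, -0.121, -0.0]
contact_force: [-0.1, 0.3, -0.2]
gripper_width: 1.0
grasp_force: 0.0
time: 9.1
tool_pos: [0.5779, -0.0265, 0.1708]
tool_rot: [0.0, 0.993, -0.121, 0.0]
contact_force: [0.6, 0.3, -0.5]
gripper_width: 0.999
grasp_force: 0.0
at [ 0.5779 -0.0265  0.1708] Ty heading -1.814 tilt [ 0.001 -0.    -1.   ] shift cm [-8.76 19.39  0.07] turn 0.0035626997112774283
```

```bash
python3 -m crank '[{"x":-0.8,"y":1.8,"z":-0.5,"turn":0},{"x":-1.6,"y":3.5,"z":0,"turn":0},{"x":-1.8,"y":4,"z":0,"turn":0},{"x":-1.8,"y":4,"z":0,"turn":0},{"x":-1.6,"y":3.5,"z":0,"turn":0}]'|head -2;python3 -m crank '[{"x":-1.1,"y":2.6,"z":0,"turn":0},{"x":0,"y":0,"z":0,"turn":0},{"x":0,"y":0,"z":0,"turn":0}]'; python3 - <<'E'
from h import *
delta([*S(-.056,-.064),.17],scn()[1]+np.pi/2)
p,d=grab('wrist'); save(p,'w5.png')
E
```

```text
time: 9.6
tool_pos: [0.4626, -0.1725, 0.1748]
time: 9.9
tool_pos: [0.4469, -0.1941, 0.1746]
tool_rot: [0.0, 0.993, -0.122, 0.001]
contact_force: [-0.3, 0.7, 0.2]
gripper_width: 1.005
grasp_force: 0.0
at [ 0.4469 -0.1941  0.1746] Ty heading -1.815 tilt [ 0.001 -0.    -1.   ] shift cm [-0.08 -0.03  0.46] turn 0.002147048392245665
```

View pics/w5.png

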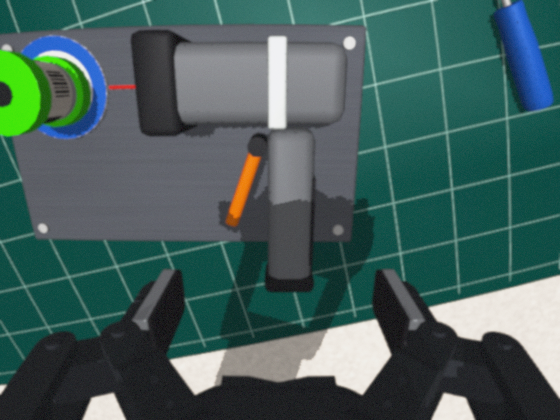

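The reel stands released on the pad at left. The handle runs from (290,130) to the butt at (290,290), with its back edge at column 313 and front edge at 270. The orange trigger runs from the hinge at (258,145) to its tip at (233,224).

```bash
python3 - <<'E'
from h import *
o,t=scn(); inv=lambda w:(lambda d:np.array([d[0]*np.cos(t)+d[1]*np.sin(t),-d[0]*np.sin(t)+d[1]*np.cos(t)]).round(4))(w[:2]-o)
for n,u,v,z in [('back edge',313,210,.085),('front edge',270,210,.085),('butt end',290,291,.085),('trig tip outer',227,221,.081),('trig tip inner',239,226,.081),('trig base outer',252,150,.081),('head front',133,85,.09),('barrel rear',344,82,.07)]: print(n,inv(world('wrist',u,v,z=z)))
p,R=tool(); print('tcp',inv(p)); delta([*S(-.056,-.064),.046])
E
```

```text
back edge [-0.0555 -0.0903]
front edge [-0.0555 -0.0586]
butt end [-0.1252 -0.0744]
trig tip outer [-0.066  -0.0257]
trig tip inner [-0.0701 -0.0347]
trig base outer [-0.0118 -0.0459]
head front [0.0329 0.0306]
barrel rear [ 0.0347 -0.1105]
tcp [-0.0551 -0.0638]
at [ 0.4472 -0.1936  0.1744] Ty heading -1.814 tilt [ 0.001 -0.    -1.   ] shift cm [-0.1   0.02 12.84] turn None
```

```bash
python3 -m crank '[{"x":-0.1,"y":-0.3,"z":2,"turn":0},{"x":0,"y":0,"z":3,"turn":0},{"x":0,"y":0,"z":2,"turn":0},{"x":0,"y":0,"z":1,"turn":0},{"x":0,"y":0,"z":1,"turn":0}]';python3 -m crank '[{"x":0,"y":0,"z":1,"turn":0},{"x":0,"y":0,"z":1,"turn":0},{"x":0,"y":0,"z":1,"turn":0},{"x":0,"y":0,"z":0.8,"turn":0},{"x":0,"y":0,"z":0,"turn":0}]'; python3 - <<'E'
from h import *
delta([*S(-.056,-.0675),.046],scn()[1]+np.pi/2)
p,d=grab('wrist'); save(p,'w6.png')
E
```

```text
time: 10.45
tool_pos: [0.4472, -0.19, 0.0835]
tool_rot: [-0.0, 0.993, -0.121, 0.0]
contact_force: [-0.3, -0.7, 0.5]
gripper_width: 1.003
grasp_force: 0.0
time: 10.95
tool_pos: [0.4456, -0.1902, 0.0444]
tool_rot: [-0.001, 0.993, -0.121, -0.001]
contact_force: [0.5, 0.1, -0.8]
gripper_width: 1.0
grasp_force: 0.0
at [ 0.4456 -0.1902  0.0444] Ty heading -1.814 tilt [-0.002  0.001 -1.   ] shift cm [ 0.14  0.66 -0.16] turn 0.003360151546837109
```

View pics/w6.png

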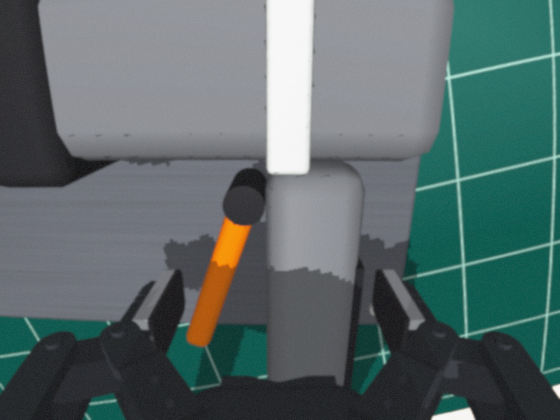

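The fingers straddle the handle and trigger without contact: left pad at (170,300), trigger tip at (200,340), right pad at (390,300). I'll shift towards the back and close.

```bash
python3 -m crank '[{"x":0.1,"y":0.2,"z":0,"turn":0},{"x":0,"y":0.2,"z":0,"turn":0},{"x":0,"y":0.2,"z":0,"turn":0},{"x":0,"y":0.0,"z":0,"turn":0}]' 72;python3 -m crank '[{"x":0,"y":0,"z":0,"turn":0},{"x":0,"y":0,"z":0,"turn":0}]' 62
```

```text
time: 11.4
tool_pos: [0.4462, -0.1961, 0.0464]
tool_rot: [-0.001, 0.993, -0.122, 0.0]
contact_force: [-0.1, 5.2, 3.3]
gripper_width: 0.72
grasp_force: 2.5
time: 11.6
tool_pos: [0.4464, -0.1959, 0.0465]
tool_rot: [-0.001, 0.993, -0.122, 0.0]
contact_force: [-0.5, 6.5, 4.0]
gripper_width: 0.623
grasp_force: 3.1
```

```bash
python3 -m crank '[{"x":0,"y":0,"z":0,"turn":0},{"x":0,"y":0,"z":0,"turn":0}]' 55;python3 -m crank '[{"x":0,"y":0,"z":0,"turn":0},{"x":0,"y":0,"z":0,"turn":0}]' 50
```

```text
time: 11.8
tool_pos: [0.4463, -0.1963, 0.0467]
tool_rot: [-0.001, 0.993, -0.121, 0.0]
contact_force: [-1.4, 5.2, 5.2]
gripper_width: 0.556
grasp_force: 5.4
time: 12.0
tool_pos: [0.4461, -0.1971, 0.0471]
tool_rot: [0.0, 0.993, -0.121, -0.0]
contact_force: [-4.2, 2.9, 7.2]
gripper_width: 0.528
grasp_force: 62.3
```

Fully squeezed: the fingers stopped at about 45 mm with 62 N, against both the handle and the trigger stop. I'll hold, then release.

```bash
python3 -m crank '[{"x":0,"y":0,"z":0,"turn":0},{"x":0,"y":0,"z":0,"turn":0},{"x":0,"y":0,"z":0,"turn":0},{"x":0,"y":0,"z":0,"turn":0},{"x":0,"y":0,"z":0,"turn":0}]' 48;python3 -m crank '[{"x":0,"y":0,"z":0,"turn":0},{"x":0,"y":0,"z":0,"turn":0},{"x":0,"y":0,"z":0,"turn":0},{"x":0,"y":0,"z":0,"turn":0},{"x":0,"y":0,"z":0,"turn":0}]';python3 -m crank '[{"x":0,"y":0,"z":0,"turn":0},{"x":0,"y":0,"z":0,"turn":0},{"x":0,"y":-0.2,"z":0,"turn":0},{"x":0,"y":-0.2,"z":0,"turn":0},{"x":0,"y":-0.2,"z":0,"turn":0}]' 100;python3 -m crank '[{"x":0,"y":0,"z":0,"turn":0},{"x":0,"y":0,"z":-1,"turn":0},{"x":0,"y":0,"z":-2,"turn":0},{"x":0,"y":0,"z":-3,"turn":0},{"x":0,"y":0,"z":-3,"turn":0}]'
```

```text
time: 12.5
tool_pos: [0.4461, -0.1971, 0.0471]
tool_rot: [0.0, 0.993, -0.121, -0.0]
contact_force: [-3.9, 2.2, 7.3]
gripper_width: 0.528
grasp_force: 62.2
time: 13.0
tool_pos: [0.4461, -0.1971, 0.0471]
tool_rot: [0.0, 0.993, -0.121, -0.0]
contact_force: [-3.8, 1.8, 7.3]
gripper_width: 0.525
grasp_force: 62.2
time: 13.5
tool_pos: [0.4476, -0.1913, 0.0461]
tool_rot: [0.0, 0.993, -0.121, 0.0]
contact_force: [-0.1, -0.1, -0.0]
gripper_width: 1.0
grasp_force: 0.0
time: 14.0
tool_pos: [0.4471, -0.1909, 0.1372]
tool_rot: [0.0, 0.993, -0.121, -0.0]
contact_force: [0.3, -0.4, 0.0]
gripper_width: 0.999
grasp_force: 0.0
```

Next I'll rise and back away to the robot's right, then check the scene.

```bash
python3 -m crank '[{"x":0,"y":0,"z":-3,"turn":0},{"x":0,"y":0,"z":-3,"turn":0},{"x":0,"y":3,"z":-2,"turn":0},{"x":0,"y":4,"z":0,"turn":0},{"x":0,"y":4,"z":0,"turn":0}]' | head -2;python3 -m crank '[{"x":0,"y":4,"z":0,"turn":0},{"x":0,"y":4,"z":0,"turn":0},{"x":0,"y":2,"z":0,"turn":0},{"x":0,"y":0,"z":0,"turn":0},{"x":0,"y":0,"z":0,"turn":0}]'; python3 - <<'E'
from h import *
p,d=grab('top'); q,_=grab('scene')
save(np.hstack([cv2.resize(p[80:300,100:430],(480,320),interpolation=2),cv2.resize(q[130:390,150:420],(312,320))]),'end.png')
E
```

```text
time: 14.5
tool_pos: [0.4212, -0.2992, 0.2184]
time: 15.0
tool_pos: [0.397, -0.3943, 0.216]
tool_rot: [-0.0, 0.993, -0.121, 0.0]
contact_force: [1.0, 0.8, -0.3]
gripper_width: 0.999
grasp_force: 0.0
```

View pics/end.png

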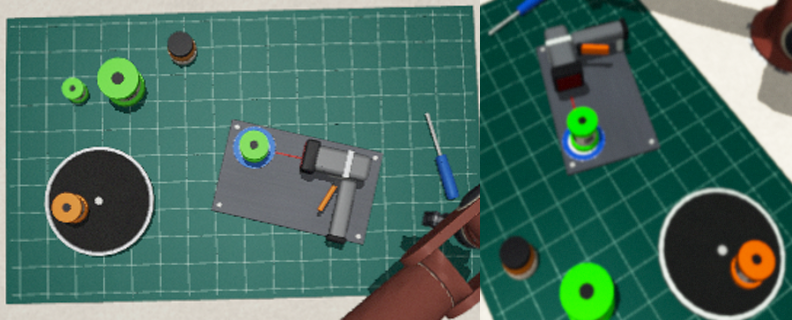

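The green reel stands upright and centred on the pad at (255,147). The trigger has sprung back at (327,200), the orange reel is still on the turntable at (68,208), and the jar and screwdriver are where they were.

```bash
python3 -c "
from plant import manip
print(manip.job_done())"
```

```text
the job is handed in; nothing more can be done
None
```

The green reel is upright and let go on the scan pad, the trigger was then squeezed fully, held about 1 s and released, nothing else was moved, and the job was handed in at about 15 s.

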